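Throw the sample guard open and weigh the bottle

TASK

Raise the lockout collar on the lever of the bottle stand so the lever can pass its gate, and throw the guard right over past its balance point until it stays fully open on its own. Then take the plain screw-cap bottle out of its leaning cradle and set it gently upright in the middle of the balance's pan, leaving the dropper bottle in its cradle and everything else on the bench where it is.

Things in the scene. Friction and masses are not known exactly. Their poses are not given: they have to be found in the camera images.
- station_hinge (a point): Point on the bottle stand's hinge line, midway between its side brackets, 50 mm above the bench. Axes of the stand: x level, square to the hinge line, roughly away from the robot; y along the hinge line to the left; z up. The stand is fixed; base plate 8 mm thick, x -85 to +55, y +-124 mm. Side brackets at y = +-83 mm, x within +-35, 85 mm high. Cradles at y = +34 and -34 mm; either may hold either bottle.
- guard (a joint): Swing of the guard about the hinge line, rad. 0: closed, its arms and lever leaning 40 degrees from vertical towards -x of the stand; 0.70: upright, the balance point; 1.45: fully open, leaning 43 degrees to +x on its rests. Light hinge, 0.3 kg: below 0.70 it falls back, past it it falls open. With the collar down the gate stops it at about 0.03 to 0.1; keep the collar up from there until 0.32.
- guard_panel (a point): Centre of the guard's clear pane in an aluminium frame, 100 mm x 157 mm (along the hinge line), square to the guard's two arms (at y = +-74 mm) and 118 mm from the hinge line. Its z axis runs along the arms away from the hinge. Closed, it is in front of both bottles' caps.
- collar_grip (a point): Centre of the lockout collar: black ridged block, 26 x 26 x 24 mm (24 along the lever), sliding on the lever rod (10 mm steel) at the guard's left side, at y = +107 mm of the stand, 145 mm from the hinge line when down; the rod ends 184 mm from it. Axes: z along the lever away from the hinge, y along the hinge line (flat sides to grip face +y and -y). Turns with the guard.
- collar (a joint): Height of the collar up the lever, m. 0: down (sprung there, 2 N to start, 5 N at the top); 0.020: fully up. It clears the gate lug, a dark block on the fixed quadrant bow outside the lever (y = 112 to 124 mm, bow 87 mm, lug 106 mm from the hinge line), above 0.015.
- bottle_small_mid (a point): Middle (half-way up, on the axis) of the plain brown reagent bottle with round screw cap, 44 mm diameter, 89 mm tall, 0.1 to 0.22 kg; z up the bottle. At the start it leans 35 degrees from vertical towards -x of the stand, on a foot plate and a back strip 30 mm wide along its lower side to 55 mm up; cheeks hold its foot to 25 mm up: draw it out along its own axis. Straight-sided to about 60 mm up.
- dropper_bottle_mid (a point): Middle of the slimmer amber bottle with a pointed dropper top, 33 mm diameter, 102 mm tall, in the other cradle, leaning alike. Stays there.
- pan_centre (a point): Centre of the top of the balance's pan: flat square plate 172 mm (x) by 190 mm (y), 59 mm above the bench, fixed. z up.
- flask_100_mid (a point): Bystander: conical glass flask, 62 mm diameter, 102 mm tall, between the stand and the balance. Half-way up.
- beaker_100_mid (a point): Bystander: small glass beaker, 56 mm diameter, 70 mm tall, in front of the stand. Half-way up.
- spirit_burner_mid (a point): Bystander: round glass burner with cap, 69 mm diameter, 81 mm tall, behind the stand. Half-way up.
- tape_roll_mid (a point): Bystander: roll of tape lying flat, 92 mm diameter, 48 mm high. Half-way up.
- lab_timer_mid (a point): Bystander: flat digital timer, 70 x 66 x 19 mm. Half-way up.
- bottle_small: The plain screw-cap bottle; origin at the centre of its foot.
- bench_scale: The balance, a white and dark box 197 x 260 mm with its pan on top; fixed.

How it is judged (in metres and radians):
On the way:
1. the guard stays fully open on its own, lever let go (value of joint guard above 1.38 rad and velocity of joint guard below 0.1 rad/s and contact force between each of the arm, the fingers and station below 0.2 N), for 0.3 s.
At the end, for the whole second after the job is handed in: The guard is still fully open (more than 1.38 rad) and at rest; the plain screw-cap bottle stands on the balance's pan, upright within 0.1 rad and within 60 mm of the pan's centre, released and still (value of joint guard above 1.38 rad and velocity of joint guard below 0.1 rad/s and horizontal distance between bottle_small_mid and pan_centre below 0.06 m and z of bottle_small_mid in the frame of pan_centre between 0.035 and 0.055 m and angle between bottle_small_mid's own z axis and vertical below 0.1 rad and linear speed of bottle_small below 0.03 m/s); the robot touches nothing.
It fails at once if the dropper bottle is pulled out of its place or knocked (moved more than 25 mm) (distance of dropper_bottle_mid from where it was at the start of the episode above 0.025 m).
It fails at once if a bystander is moved more than 30 mm or knocked over (distance of any of flask_100_mid, beaker_100_mid, spirit_burner_mid, tape_roll_mid, lab_timer_mid from where it was at the start of the episode above 0.03 m).
It fails at once if the bottle is dropped on the balance (let go more than 20 mm above the pan) (horizontal distance between bottle_small_mid and pan_centre below 0.15 m and z of bottle_small_mid in the frame of pan_centre above 0.065 m and contact force between the fingers and bottle_small below 0.05 N).
It also fails if it takes over 53 s, if anything falls off the work surface, if the arm or the gripper's body presses on something with over 40 N, if the wrist force passes 120 N, or if a joint passes its speed limit or range.

ROBOT

A 6-joint arm with a two-finger parallel gripper is mounted at the origin on a cart in front of the work surface, level with it; the furniture and walls round the work are solid. World frame = base frame: x ahead of the robot, y to its left, z up, the work surface at z = 0. Lengths are in mm, angles in degrees, forces in N, time in s.
With the tool pointing down it reaches from about 350 to 850 mm from the base axis. Payload 8.1 kg.
Tool frame: the origin (TCP) lies between the finger pads; the fingertips stand 22 mm ahead of it and the grasp point (between the pads) lies 3 mm ahead of it; z points along the fingers, y is the line along which they close (so a half turn about z gives the same grasp; the last joint's range is limited). The gripper opens to 85 mm and grips with 20 to 120 N. Pads are 22 mm wide; open, the fingers measure 114 mm over their backs; the gripper's body (76 mm by 85 mm) begins 54 mm behind the grasp point. The pads swing forward as they close: fully open they stand 13 mm farther back than shut.
Start: joints at [61.054, 7.471, 85.268, -0, 87.261, -4.893], TCP at [244.526, 547.916, 253.292] pointing down, gripper open.
Joint ranges: [-169.43, 169.43], [-51.17, 129.36], [1.28, 143.12], [-76.62, 256.62], [0, 156.53], [-152.29, 152.29]. Speed limits (degrees/s): [136.94, 136.94, 159.86, 180, 180, 180].

INTERFACE

Orientations are given as [roll, pitch, yaw] about the fixed x, y, z axes, in that order (R = Rz(yaw) Ry(pitch) Rx(roll)).
In Python, from bench import r, vision gives the robot as it stands.
- The arm moves only by the tool step_arm, never from a script. Its argument "targets" is a list that holds one entry, the list of rows, each a list of 6 numbers: the shift along the world's x, y, z in mm, then the turn, a rotation vector about the world's x, y, z in rad. In form: [[[x, y, z, rx, ry, rz], ...]]. A call has 1 to 12 rows; each row is the pose to reach, as a shift and turn from the pose commanded when the call began; what a row does not reach only later rows make up. A row lasts 1/12 s, in which the tool goes at most 41.7 mm and 7.16 degrees, less where a joint would pass 70% of its speed; a pose out of reach is approached as far as the arm can. A call with a gripper value outside its range is refused whole. "fingers" is the gripper's target within -1 to 1 (shut at 1, half-way at 0, fully open at -1), set as the call begins (left out, the last holds). The fingers move at their own pace and stop on an object; "newtons" is the grip in N (left out, the last holds). Time passes only in rows, so rows that repeat a pose let the fingers close. It gives the time, the measured TCP pose, the force, the opening and the grip force at its end, in the units of the state.
- r.sense(): the state, without advancing time (a new reading comes with each control period).
- vision.snapshot(name): name is "scene" or "top"; returns a dict with "img" (400x640x3 uint8, blue, green, red), "mtx" (3x3 intrinsics, pixels), "D" ([k1, k2, p1, p2, k3] as OpenCV has them; the pictures are not rectified), "eye" and "attitude" of the camera in the world. Camera axes: x right, y up, looking along -z (the intrinsics and any distortion apply to the point x, -y, -z); pixel columns grow to the right and rows downward; lengths in mm; the calibration is good to about 2 mm. A picture is of the moment at which its call begins. There is no depth.
- r.hand_in(): hands the job in; it is judged then, once.
The state is a dict: "time": time; "joint_pos": joint angles; "qd": joint speeds; "joint_efforts": joint torques, N m; "tool_pos": TCP position; "tcp_rot": TCP orientation; "ft_force": force on the tool from outside, world axes, zero at the start; "wrist_torque": the same for the moment, N m; "finger_gap": finger opening in mm; "grip_force": force on a finger pad.
Only numpy, scipy, OpenCV 4.12 (cv2) and the standard library are available. Lean on these libraries where they do the work, as an engineer would, in place of code of your own. Each camera call takes 0.05 s, during which the arm holds its last target. There are 200 camera calls.

## Working session

There is one attempt and no reset: what is moved stays moved. The work goes in short steps, Python scripts to look and compute and a tool call to move; the robot and the scene stay as the last step left them, time stands still between calls to the robot, and variables do not carry over. Pictures are saved under pics/ and viewed, at most 13 in all, crops included, and the job is handed in when it is done.

Besides the shell and the picture viewer there is one more tool, called after "Emit:" in YAML: its name, and indented under it one key for each argument. step_arm: Moves the arm, as the interface text tells. Its arguments: {"type":"object","properties":{"targets":{"type":"array"},"fingers":{"type":"number"},"newtons":{"type":"number"}},"required":["targets"]}

```bash
mkdir -p pics; ls
python3 - <<'E'
from bench import r, vision
import cv2,numpy as np
for n in ("scene","top"):
    s=vision.snapshot(n); cv2.imwrite(f"pics/{n}0.png",s["img"]); np.save(f"pics/{n}0.npy",s,allow_pickle=True)
    print(n,s["mtx"],s["D"],s["eye"],s["attitude"])
print(r.sense())
E
```

```text
pics
scene [[517.12120289   0.         331.83304221]
 [  0.         517.12120289 196.13004918]
 [  0.           0.           1.        ]] [-0.06914616  0.          0.          0.          0.        ] [  -5.7865297  -434.54248403  915.42997964] [ 42.97012552  -1.02625584 -45.92365628]
top [[442.59751929   0.         325.01946213]
 [  0.         442.59751929 202.22714432]
 [  0.           0.           1.        ]] [-0.02578465  0.          0.          0.          0.        ] [ 392.63398492   57.81078133 1006.28861492] [  9.74840019   0.63218962 -91.39346378]
{'time': 0.1, 'joint_pos': array([ 6.10529676e+01,  7.51180103e+00,  8.53238059e+01, -1.47564658e-03,
        8.72633265e+01, -4.89245457e+00]), 'qd': array([ 0.00539795, -0.14092311, -0.16406987,  0.0489101 ,  0.08190506,
        0.02029131]), 'joint_efforts': array([ 1.39891825e-03, -5.70949495e+01, -5.01943445e+01, -1.61729436e-04,
        8.19986133e-03,  1.40592892e-04]), 'tool_pos': array([244.31525398, 547.48564544, 252.33134114]), 'tcp_rot': array([-1.79901301e+02, -6.96912840e-03,  1.55945488e+02]), 'ft_force': array([ 0.17215673, -0.26429407,  0.30389717]), 'wrist_torque': array([-0.00480415,  0.02267906, -0.03727246]), 'grip_force': 0.0, 'finger_gap': 85.19094518603862}
```

View pics/scene0.png

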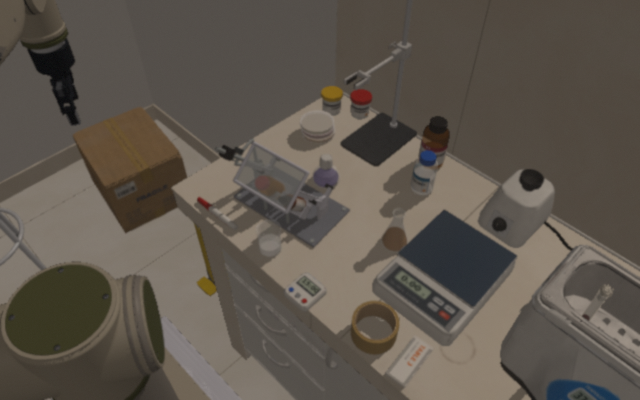

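View pics/top0.png

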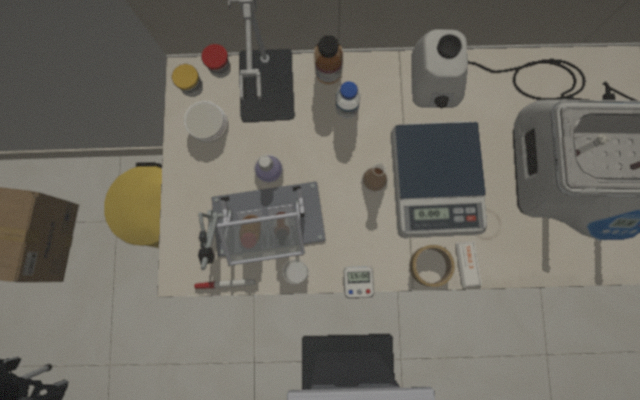

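The scene view shows the stand near (300,190), the balance at (450,270) and the flask at (395,235). In the top view the stand is at (268,225), the collar at (206,245), the pan at (440,162) and the flask at (375,180). I'll enlarge the stand in both.

```bash
cat > h.py <<'E'
import numpy as np,cv2
from scipy.spatial.transform import Rotation as R
def rays(s,px):
    p=cv2.undistortPoints(np.array(px,float).reshape(-1,1,2),s["mtx"],np.array(s["D"])).reshape(-1,2)
    d=np.c_[p[:,0],-p[:,1],-np.ones(len(p))]
    return np.array(s["eye"]),d@R.from_euler("xyz",s["attitude"],degrees=True).as_matrix().T
def plane(s,px,z):
    e,d=rays(s,px); return e+d*((z-e[2])/d[:,2])[:,None]
def tri(s1,p1,s2,p2):
    e1,d1=rays(s1,[p1]);e2,d2=rays(s2,[p2]);d1,d2=d1[0],d2[0]
    a=np.linalg.lstsq(np.c_[d1,-d2],e2-e1,rcond=None)[0]
    A,B=e1+a[0]*d1,e2+a[1]*d2
    return (A+B)/2,np.linalg.norm(A-B)
def proj(s,P):
    M=R.from_euler("xyz",s["attitude"],degrees=True).as_matrix()
    c=(np.atleast_2d(P)-s["eye"])@M*[1,-1,-1]
    return cv2.projectPoints(c,np.zeros(3),np.zeros(3),s["mtx"],np.array(s["D"]))[0].reshape(-1,2)
def load(n): return np.load(f"pics/{n}.npy",allow_pickle=True).item()
def crop(img,x,y,w,h,f,g=1.8):
    c=cv2.resize(img[y:y+h,x:x+w],None,fx=f,fy=f,interpolation=cv2.INTER_CUBIC)
    c=np.clip(255*(c/255.)**(1/g),0,255).astype(np.uint8)
    for k in range(0,w,20): cv2.putText(c,str(x+k),(k*f,8),0,.3,(0,0,255));c[::4,k*f]=(0,0,255)
    for k in range(0,h,20): cv2.putText(c,str(y+k),(0,k*f+8),0,.3,(0,0,255));c[k*f,::4]=(0,0,255)
    return c
E
python3 - <<'E'
from h import *
a=crop(load("top0")["img"],180,160,160,140,5); cv2.imwrite("pics/a.png",a[:600])
b=crop(load("scene0")["img"],200,130,160,130,5); cv2.imwrite("pics/b.png",b[:600])
t=load("top0")
# plate corners / pan corners guesses
print("pan",plane(t,[[396,124],[479,123],[484,193],[399,198]],59).round())
E
```

```text
pan [[ 729.  -99.   59.]
 [ 727. -285.   59.]
 [ 567. -282.   59.]
 [ 561.  -97.   59.]]
```

View pics/a.png

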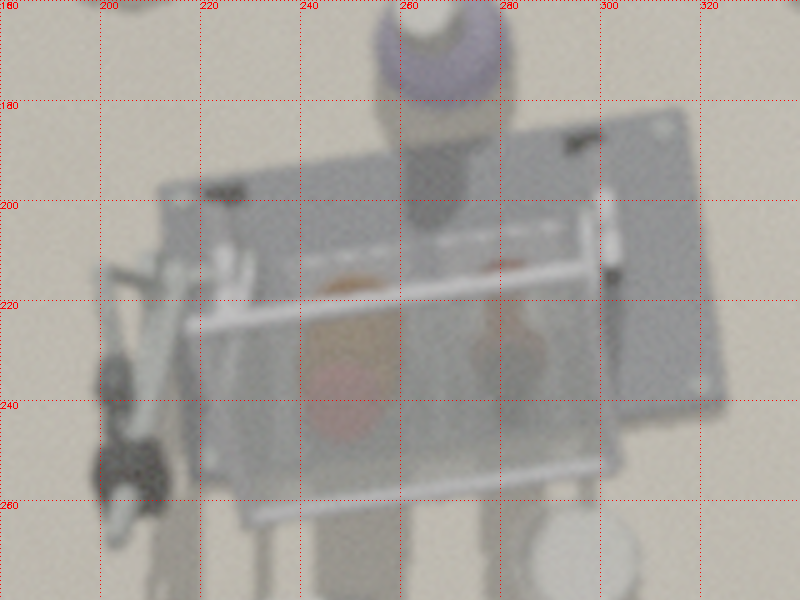

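View pics/b.png

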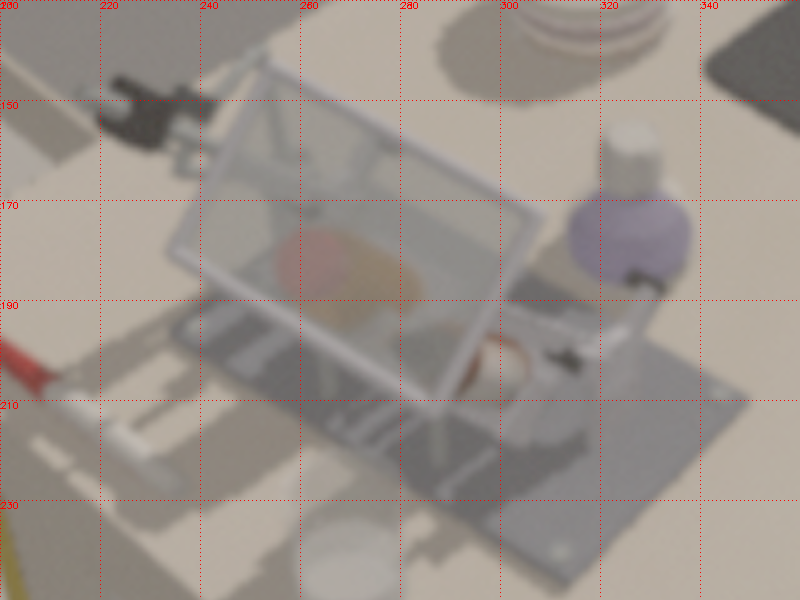

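The crops show the stand clearly. In the top view its base plate corners are about (212,197), (317,182) and (324,242), the collar is at (206,255) and the lug at (203,236). The red-capped plain bottle is in the left cradle, cap at (249,240), and the dropper bottle is in the right one.

```bash
cat >> h.py <<'E'
def setstand():
    t,s=load("top0"),load("scene0")
    P=np.r_[plane(t,[[212,197],[317,181.8],[324.4,241.8]],8),plane(s,[[350,210],[312.4,248],[234,196]],8)]
    return P
E
python3 - <<'E'
from h import *
t,s=load("top0"),load("scene0")
P=setstand(); print(P.round())
# names: top TL=(55,124), TR=(55,-124), BR=(-85,-124); scene right=(55,-124), bottom=(-85,-124), left=(-85,124)
L=np.array([[55,124],[55,-124],[-85,-124],[55,-124],[-85,-124],[-85,124]],float)
lc=L.mean(0);pc=P[:,:2].mean(0)
U,_,Vt=np.linalg.svd((L-lc).T@(P[:,:2]-pc)); M=(U@Vt).T
o=pc-M@lc; yaw=np.arctan2(M[1,0],M[0,0])
print("o",o,"yaw",np.degrees(yaw),np.linalg.det(M),"res",(P[:,:2]-(L@M.T+o)).round(1).tolist())
np.save("pics/stand.npy",[*o,yaw])
def W(p): p=np.array(p,float); return np.r_[M@p[:2]+o,p[2]+50]
def arm(phi,r,y): # guard angle
    a=np.radians(-40)+phi; return W([np.sin(a)*r,y,np.cos(a)*r])
for nm,p in dict(collar=arm(0,145,107),tip=arm(0,184,107),pane=arm(0,118,0)).items():
    print(nm,p.round(),"top",proj(t,p).round(1),"scene",proj(s,p).round(1))
print("collar tri",tri(t,(206.6,255),s,(228.5,153)))
print("tip tri",tri(t,(203.6,268),s,(218,150)))
print("cap tri",tri(t,(249,240),s,(262.5,183)))
print("lug",tri(t,(203,236),s,(239,149)))
print("flask top",plane(t,[[375,172]],102),"beaker",plane(t,[[296,271]],70),"burner",plane(t,[[267,163]],81),plane(t,[[359,282]],19))
E
```

```text
[[583. 325.   8.]
 [613.  82.   8.]
 [474.  68.   8.]
 [611.  81.   8.]
 [471.  64.   8.]
 [447. 308.   8.]]
o [543.58828478 197.31258131] yaw 6.366734829639193 1.0000000000000004 res [[-1.1, -2.0], [0.7, 1.8], [1.0, 3.6], [-0.9, 0.7], [-1.8, -0.8], [2.1, -3.4]]
collar [439. 293. 161.] top [[205.9 256.4]] scene [[226.7 153.1]]
tip [414. 291. 191.] top [[202.7 269.3]] scene [[216.2 148.8]]
pane [468. 189. 140.] top [[262.1 240.8]] scene [[269.4 177.4]]
collar tri (array([442.2318466 , 291.94641381, 160.24600982]), np.float64(1.0098764224856092))
tip tri (array([416.95775286, 289.83529877, 186.35416782]), np.float64(0.9438606177811464))
cap tri (array([474.16171821, 223.30634323,  94.20246779]), np.float64(0.8019861567201892))
lug (array([480.50356676, 306.28016097, 138.50443063]), np.float64(0.2813640999914195))
flask top [[609.72092327 -42.28969311 102.        ]] beaker [[409.23790998 128.52219884  70.        ]] burner [[640.99345888 187.27816159  81.        ]] [[382.8441846   -5.69443269  19.        ]]
```

```bash
cat >> h.py <<'E'
O=np.array([545.,197.]);YAW=6.4
RS=R.from_euler("z",YAW,degrees=True)
def W(p): return RS.apply(p)+[O[0],O[1],50]
def guardpose(phi,rad,y=107):
    "tool pose with grasp point at radius rad on lever, guard at phi rad; tool z towards hinge"
    a=phi-np.radians(40)
    Rt=RS*R.from_rotvec([0,a,0])*R.from_euler("xyz",[180,0,180],degrees=True)
    p=W([np.sin(a)*rad,y,np.cos(a)*rad])
    return p-3*Rt.as_matrix()[:,2],Rt
def rel(p,Rt,st):
    R0=R.from_euler("xyz",st["tcp_rot"],degrees=True)
    return np.r_[(p-st["tool_pos"]).round(1),(Rt*R0.inv()).as_rotvec().round(3)]
E
python3 - <<'E'
from h import *
from bench import r
st=r.sense()
for rad in (230,149): print(rel(*guardpose(0,rad),st).tolist())
print(guardpose(0,149)[1].as_euler("xyz",degrees=True))
E
```

```text
[139.9, -260.8, -23.8, -0.107, -0.698, 0.51]
[191.7, -255.0, -85.9, -0.107, -0.698, 0.51]
[ 180.    40.  -173.6]
```

Emit:
step_arm:
  targets:
    - [[14,-26,-2,-0.011,-0.07,0.051],[28,-52,-5,-0.021,-0.14,0.102],[42,-78,-7,-0.032,-0.209,0.153],[56,-104,-10,-0.043,-0.279,0.204],[70,-130,-12,-0.054,-0.349,0.255],[84,-156,-14,-0.064,-0.419,0.306],[98,-183,-17,-0.075,-0.489,0.357],[112,-209,-19,-0.086,-0.558,0.408],[126,-235,-21,-0.096,-0.628,0.459],[140,-261,-24,-0.107,-0.698,0.51],[140,-261,-24,-0.107,-0.698,0.51],[140,-261,-24,-0.107,-0.698,0.51]]
  fingers: -0.2
  newtons: 30

```text
time: 1.1
tool_pos: [383.8, 284.8, 227.2]
tcp_rot: [180.0, 39.9, -173.7]
ft_force: [-0.1, 0.5, 0.9]
finger_gap: 51.5
grip_force: 0.0
```

Run:
```python
from h import *
from bench import r,vision
st=r.sense(); print(st["joint_pos"].round(),st["finger_gap"],st["tool_pos"],st["tcp_rot"])
for rad in (170,149): print(rel(*guardpose(0,rad),st).tolist())
im=[]
for n in ("top","scene"):
    s=vision.snapshot(n); np.save(f"pics/{n}1.npy",s,allow_pickle=True); im.append(s["img"])
a=crop(im[0],150,200,100,100,4);b=crop(im[1],160,90,100,100,4)
cv2.imwrite("pics/c.png",np.hstack([a,b]))
```

```text
[ 48. -41. 136. -30.  57. -38.] 51.47225658495374 [383.80429175 284.81745792 227.17290865] [ 179.96264166   39.9248413  -173.71026754]
[38.8, 6.1, -44.6, -0.0, -0.001, 0.002]
[52.2, 7.6, -60.7, -0.0, -0.001, 0.002]
```

View pics/c.png

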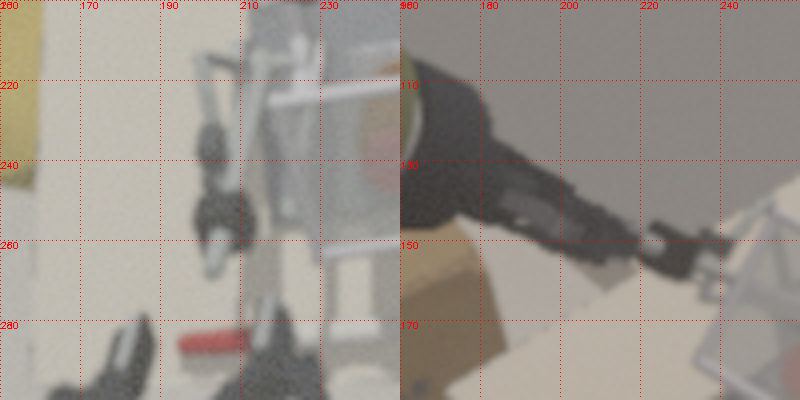

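The fingers stand about evenly either side of the lever (tips near columns 184 and 213, with the lever line between them). Going in to grip the collar.

Emit:
step_arm:
  targets:
    - [[9,1,-10,0,0,0],[18,2,-20,0,0,0],[26,4,-30,0,0,0],[34,5,-39,0,0,0],[42,6,-48,0,0,0],[48,7,-55,0,0,0],[52,7.5,-60,0,0,0],[52,7.5,-60,0,0,0],[52,7.5,-60,0,0,0]]

```text
time: 1.95
tool_pos: [436.7, 295.1, 169.5]
tcp_rot: [179.9, 40.0, -173.6]
ft_force: [0.0, 0.1, 0.1]
finger_gap: 51.7
grip_force: 0.0
```

Emit:
step_arm:
  targets:
    - [[0,0,0,0,0,0],[0,0,0,0,0,0],[0,0,0,0,0,0],[0,0,0,0,0,0],[0,0,0,0,0,0],[0,0,0,0,0,0],[0,0,0,0,0,0],[0,0,0,0,0,0]]
  fingers: 1
  newtons: 40

```text
time: 2.62
tool_pos: [436.6, 294.4, 170.3]
tcp_rot: [179.9, 40.1, -173.6]
ft_force: [-4.5, -4.0, 4.2]
finger_gap: 25.0
grip_force: 43.2
```

Run:
```python
from h import *
from bench import r
st=r.sense(); print(st["joint_pos"].round(),st["finger_gap"],st["tool_pos"],st["ft_force"],st["grip_force"])
for phi,rad in ((0,170),(0.2,170),(.4,170),(.7,170),(1,170),(1.2,170),(1.35,170)): print(rel(*guardpose(phi,rad),st).tolist())
```

```text
[ 43. -28. 134. -33.  45. -36.] 25.012254880152305 [436.55754701 294.3948403  170.29796475] [-4.45603732 -3.96383268  4.21766336] 43.231133222579956
[-14.0, -3.5, 12.2, -0.001, 0.001, -0.001]
[14.4, -0.3, 31.7, -0.024, 0.2, -0.001]
[46.0, 3.3, 45.1, -0.046, 0.398, -0.0]
[96.8, 9.0, 52.7, -0.08, 0.696, -0.0]
[147.6, 14.7, 44.9, -0.113, 0.995, 0.0]
[179.2, 18.2, 31.4, -0.135, 1.193, 0.0]
[200.8, 20.6, 17.2, -0.152, 1.342, 0.0]
```

Emit:
step_arm:
  targets:
    - [[-3,-0.3,4,0,0,0],[-6,-0.7,7,0,0,0],[-9,-1,11,0,0,0],[-11.8,-1.3,14.2,0,0,0],[-11.8,-1.3,14.2,0,0,0],[-11.8,-1.3,14.2,0,0,0]]

```text
time: 3.12
tool_pos: [424.8, 292.9, 184.3]
tcp_rot: [179.9, 40.1, -173.6]
ft_force: [6.1, -3.2, -1.6]
finger_gap: 25.2
grip_force: 41.7
```

```bash
cat >> h.py <<'E'
def swing(st,dphis):
    "rows turning the measured tool pose rigidly about the hinge line"
    H=np.r_[O,50]; out=[]
    for d in dphis:
        rv=RS.apply([0,d,0]); q=R.from_rotvec(rv).apply(st["tool_pos"]-H)+H-st["tool_pos"]
        out.append([*q.round(1).tolist(),*rv.round(3).tolist()])
    return out
E
python3 - <<'E'
from h import *
from bench import r,vision
st=r.sense(); print(st["finger_gap"],st["tool_pos"],st["ft_force"],st["grip_force"])
H=np.r_[O,50]; v=RS.inv().apply(st["tool_pos"]-H); print(v,np.hypot(v[0],v[2])-3)
for x in swing(st,np.arange(1,12)*.04): print(x)
s=vision.snapshot("top"); cv2.imwrite("pics/d.png",crop(s["img"],160,200,100,90,6))
E
```

```text
25.182437542359402 [424.80048992 292.94477814 184.29163464] [ 6.1008039  -3.23528605 -1.64184846] 41.746283769607544
[-108.75555504  108.74535356  134.29163464] 169.80629007041773
[5.4, 0.6, 4.2, -0.004, 0.04, 0.0]
[11.0, 1.2, 8.3, -0.009, 0.08, 0.0]
[16.8, 1.9, 12.1, -0.013, 0.119, 0.0]
[22.6, 2.5, 15.6, -0.018, 0.159, 0.0]
[28.7, 3.2, 18.9, -0.022, 0.199, 0.0]
[34.8, 3.9, 22.0, -0.027, 0.239, 0.0]
[41.1, 4.6, 24.8, -0.031, 0.278, 0.0]
[47.5, 5.3, 27.4, -0.036, 0.318, 0.0]
[53.9, 6.1, 29.7, -0.04, 0.358, 0.0]
[60.5, 6.8, 31.8, -0.045, 0.398, 0.0]
[67.1, 7.5, 33.5, -0.049, 0.437, 0.0]
```

View pics/d.png

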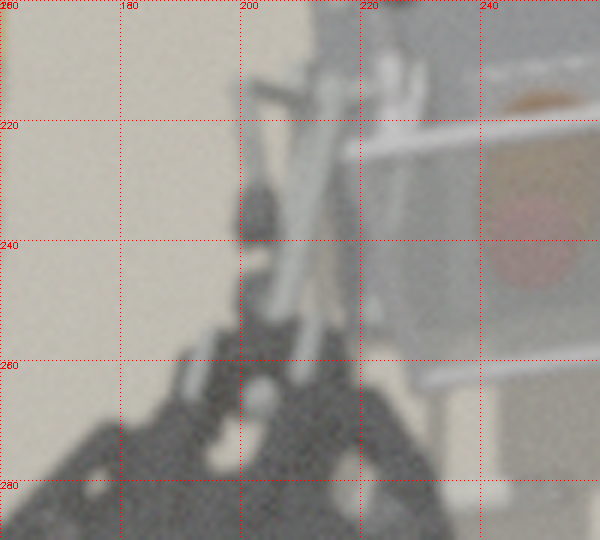

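The collar is gripped at about (203,263) and has been lifted clear of the lug at (202,236). A pull of about 5 N means it is near the top. Now the swing.

Emit:
step_arm:
  targets:
    - [[5.4,0.6,4.2,-0.004,0.04,0],[11,1.2,8.3,-0.009,0.08,0],[16.8,1.9,12.1,-0.013,0.119,0],[22.6,2.5,15.6,-0.018,0.159,0],[28.7,3.2,18.9,-0.022,0.199,0],[28.7,3.2,18.9,-0.022,0.199,0]]

```text
time: 3.67
tool_pos: [454.7, 296.4, 203.9]
tcp_rot: [179.8, 28.5, -173.7]
ft_force: [0.7, 2.2, -3.9]
finger_gap: 25.4
grip_force: 42.1
```

Run:
```python
from h import *
from bench import r
st=r.sense()
for x in swing(st,np.arange(1,13)*.1): print(x)
print(st["joint_pos"].round())
```

```text
[15.7, 1.8, 7.1, -0.011, 0.099, 0.0]
[31.9, 3.6, 12.6, -0.022, 0.199, 0.0]
[48.7, 5.5, 16.4, -0.033, 0.298, 0.0]
[65.7, 7.4, 18.5, -0.045, 0.398, 0.0]
[82.9, 9.3, 18.9, -0.056, 0.497, 0.0]
[100.0, 11.2, 17.5, -0.067, 0.596, 0.0]
[116.9, 13.1, 14.5, -0.078, 0.696, 0.0]
[133.4, 15.0, 9.7, -0.089, 0.795, 0.0]
[149.4, 16.8, 3.4, -0.1, 0.894, 0.0]
[164.7, 18.5, -4.6, -0.111, 0.994, 0.0]
[179.0, 20.1, -14.0, -0.123, 1.093, 0.0]
[192.4, 21.6, -24.9, -0.134, 1.193, 0.0]
[ 36. -21. 121. -17.  56. -54.]
```

Emit:
step_arm:
  targets:
    - [[7.8,0.9,3.8,-0.006,0.05,0],[15.7,1.8,7.1,-0.011,0.099,0],[31.9,3.6,12.6,-0.022,0.199,0],[48.7,5.5,16.4,-0.033,0.298,0],[65.7,7.4,18.5,-0.045,0.398,0],[82.9,9.3,18.9,-0.056,0.497,0],[100,11.2,17.5,-0.067,0.596,0],[116.9,13.1,14.5,-0.078,0.696,0],[133.4,15,9.7,-0.089,0.795,0],[149.4,16.8,3.4,-0.1,0.894,0],[149.4,16.8,3.4,-0.1,0.894,0]]

```text
time: 4.58
tool_pos: [601.7, 314.4, 193.5]
tcp_rot: [179.9, -24.2, -173.6]
ft_force: [-4.0, 7.2, -7.1]
finger_gap: 25.9
grip_force: 42.4
```

Run:
```python
from h import *
from bench import r
st=r.sense()
for x in swing(st,np.arange(1,7)*.05): print(x)
print(st["joint_pos"].round(),st["tool_pos"],guardpose(1.1,0)[1].as_matrix()[:,2])
```

```text
[7.0, 0.8, -3.7, -0.006, 0.05, 0.0]
[13.9, 1.6, -7.7, -0.011, 0.099, 0.0]
[20.5, 2.3, -12.0, -0.017, 0.149, 0.0]
[27.0, 3.0, -16.7, -0.022, 0.199, 0.0]
[33.1, 3.7, -21.6, -0.028, 0.248, 0.0]
[39.1, 4.4, -26.9, -0.033, 0.298, 0.0]
[ 20.  44.  47.   6. 112. -75.] [601.74146149 314.35631243 193.51418292] [-0.38870087 -0.04359979 -0.92033184]
```

Emit:
step_arm:
  targets:
    - [[7,0.8,-3.7,-0.006,0.05,0],[13.9,1.6,-7.7,-0.011,0.099,0],[20.5,2.3,-12,-0.017,0.149,0],[27,3,-16.7,-0.022,0.199,0],[33.1,3.7,-21.6,-0.028,0.248,0],[33.1,3.7,-21.6,-0.028,0.248,0]]

```text
time: 5.08
tool_pos: [634.2, 318.3, 176.2]
tcp_rot: [179.9, -38.0, -173.5]
ft_force: [-2.5, 6.8, -5.8]
finger_gap: 25.1
grip_force: 42.4
```

Emit:
step_arm:
  targets:
    - [[0,0,0,0,0,0],[0,0,0,0,0,0],[0,0,0,0,0,0],[0,0,0,0,0,0]]
  fingers: -0.2

```text
time: 5.42
tool_pos: [636.2, 317.0, 186.5]
tcp_rot: [179.9, -37.1, -173.6]
ft_force: [-0.2, 0.4, 0.6]
finger_gap: 51.0
grip_force: 0.0
```

Emit:
step_arm:
  targets:
    - [[12,1.3,16,0,0,0],[25,2.7,33,0,0,0],[36,4,50,0,0,0],[36,4,75,0,0,0],[20,4,100,0,0,0],[0,4,120,0,0,0],[-20,4,140,0,0,0]]

```text
time: 6.0
tool_pos: [609.0, 317.7, 330.0]
tcp_rot: [179.6, -36.5, -173.6]
ft_force: [0.6, 0.5, 0.4]
finger_gap: 51.2
grip_force: 0.0
```

Run:
```python
from h import *
from bench import r,vision
st=r.sense(); print(st["time"],st["joint_pos"].round(),st["tool_pos"],st["tcp_rot"])
im=[]
for n in ("top","scene"):
    s=vision.snapshot(n); np.save(f"pics/{n}2.npy",s,allow_pickle=True); im.append(s["img"])
a=crop(im[0],190,160,130,140,3);b=crop(im[1],210,120,130,140,3)
cv2.imwrite("pics/e.png",np.hstack([a,b]))
```

```text
6.0 [ 19.  67.   1.  14. 146. -67.] [608.95677949 317.65199888 329.97646265] [ 179.64150821  -36.52256534 -173.56574405]
```

View pics/e.png

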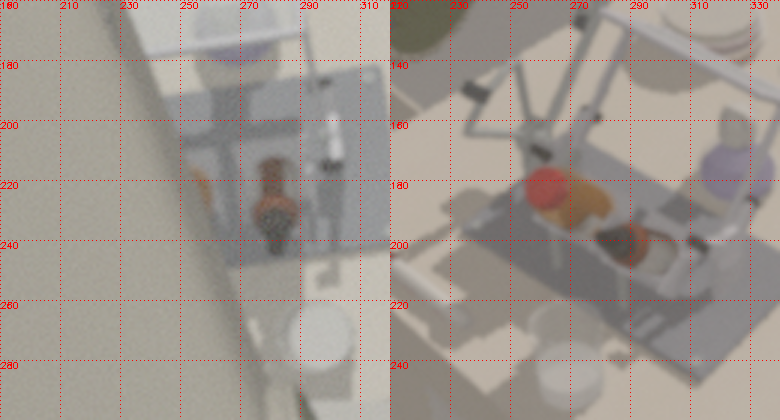

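The guard is fully open: its frame's top edge lies near row 178 at x 230–290 in the top view, and the lever points back. In the scene view the plain bottle's cap is at (262,182) and the dropper bottle is still in its cradle at (290,202). I'll refine the bottle position from the red cap.

```bash
cat >> h.py <<'E'
def bottlepose(foot,up,tilt=-35):
    "foot in stand frame (z above bench-50)"
    Rt=RS*R.from_rotvec([0,np.radians(tilt),0])*R.from_euler("xyz",[180,0,180],degrees=True)
    a=np.radians(tilt); p=W(np.array(foot)+up*np.array([np.sin(a),0,np.cos(a)]))
    return p-3*Rt.as_matrix()[:,2],Rt
E
python3 - <<'E'
from h import *
from bench import r
st=r.sense(); print(st["joint_pos"].round(2),st["qd"].round(1))
s=load("scene2"); hsv=cv2.cvtColor(s["img"],cv2.COLOR_BGR2HSV)
m=((hsv[...,0]<7)|(hsv[...,0]>172))&(hsv[...,1]>110); m[:,:240]=0;m[:165]=0;m[200:]=0;m[:,285:]=0
ys,xs=np.nonzero(m); print(len(xs),xs.min(),xs.max(),ys.min(),ys.max(),xs.mean(),ys.mean())
c=(xs.mean(),ys.mean())
# intersect ray with the stand's plane y=34
e,d=rays(s,[c]); H=np.r_[O,50]
eL=RS.inv().apply(e-H); dL=RS.inv().apply(d[0]); k=(34-eL[1])/dL[1]; q=eL+k*dL; print("cap centre stand",q)
foot=q-83*np.array([-np.sin(np.radians(35)),0,np.cos(np.radians(35))]); print("foot",foot)
np.save("pics/foot.npy",foot)
for up in (150,50): print(up,rel(*bottlepose(foot,up),st).tolist())
E
```

```text
[ 19.4   67.04   1.28  14.49 146.39 -67.49] [-0.9  3.3 -0.  -1.5 -3.2 -1.7]
165 255 269 176 189 261.6606060606061 182.4969696969697
cap centre stand [-70.35752408  34.          48.09326078]
foot [-22.75067986  34.         -19.8963589 ]
150 [-176.7, -100.3, -177.6, 0.133, -1.238, -0.003]
50 [-119.7, -93.9, -259.5, 0.133, -1.238, -0.003]
```

Emit:
step_arm:
  targets:
    - [[-20,0,0,0.011,-0.1,0],[-45,-5,0,0.022,-0.2,0],[-70,-10,0,0.033,-0.31,0],[-95,-20,0,0.044,-0.41,0],[-120,-35,0,0.055,-0.52,0],[-145,-50,-10,0.066,-0.62,0],[-165,-65,-20,0.077,-0.72,0],[-185,-80,-35,0.088,-0.83,0],[-200,-95,-50,0.099,-0.93,0],[-210,-100,-70,0.11,-1.03,0],[-215,-100,-90,0.121,-1.13,0],[-215,-100,-100,0.133,-1.238,0]]
  fingers: -0.25

```text
time: 7.1
tool_pos: [413.8, 229.1, 252.7]
tcp_rot: [179.7, 10.4, -174.0]
ft_force: [-1.9, -0.0, 0.5]
finger_gap: 53.3
grip_force: 0.0
```

Run:
```python
from h import *
from bench import r
st=r.sense(); print(st["joint_pos"].round(2),st["qd"].round(1),st["tcp_rot"],st["finger_gap"])
foot=np.load("pics/foot.npy")
for up in (150,52): print(up,rel(*bottlepose(foot,up),st).tolist())
```

```text
[ 25.   -22.19 113.06  -3.15  79.25 -70.68] [ 13.3 -95.9 110.9 -23.4 -76.6  16.7] [ 179.71828919   10.36011428 -174.02023831] 53.27714004720475
150 [17.6, -10.6, -97.2, 0.042, -0.428, 0.005]
52 [73.5, -4.3, -177.5, 0.042, -0.428, 0.005]
```

Emit:
step_arm:
  targets:
    - [[0,0,0,0,0,0],[0,0,0,0,0,0],[0,0,0,0,0,0]]

```text
time: 7.35
tool_pos: [413.2, 229.4, 251.2]
tcp_rot: [179.8, 9.8, -174.0]
ft_force: [0.6, 0.7, 2.1]
finger_gap: 53.4
grip_force: 0.0
```

Run:
```python
from h import *
from bench import r
st=r.sense(); print(st["joint_pos"].round(2),st["qd"].round(1),st["tcp_rot"],st["tool_pos"],st["finger_gap"])
foot=np.load("pics/foot.npy")
for up in (150,52): print(up,rel(*bottlepose(foot,up),st).tolist())
```

```text
[ 25.   -21.64 112.73  -3.05  79.6  -70.72] [-0.3  4.  -8.3 -0.1 -0.2  0.1] [ 179.81819854    9.78484564 -173.98994691] [413.23603373 229.38859268 251.22068694] 53.44596353462322
150 [18.2, -10.9, -95.8, 0.045, -0.438, 0.005]
52 [74.0, -4.7, -176.1, 0.045, -0.438, 0.005]
```

Emit:
step_arm:
  targets:
    - [[0,-2,-10,0.006,-0.055,0.001],[0,-4,-20,0.011,-0.11,0.001],[0,-5,-30,0.017,-0.165,0.002],[4,-7,-45,0.023,-0.22,0.003],[8,-8,-60,0.028,-0.275,0.003],[12,-10,-75,0.034,-0.33,0.004],[16,-11,-88,0.04,-0.385,0.005],[18.2,-10.9,-95.8,0.045,-0.438,0.005],[18.2,-10.9,-95.8,0.045,-0.438,0.005],[18.2,-10.9,-95.8,0.045,-0.438,0.005]]

```text
time: 8.18
tool_pos: [433.2, 219.6, 156.2]
tcp_rot: [180.0, 34.8, -173.7]
ft_force: [0.6, -0.2, 0.3]
finger_gap: 53.4
grip_force: 0.0
```

Run:
```python
from h import *
from bench import r,vision
st=r.sense(); print(st["joint_pos"].round(2),st["qd"].round(1),st["tcp_rot"],st["tool_pos"],st["finger_gap"])
foot=np.load("pics/foot.npy")
for up in (150,52): print(up,rel(*bottlepose(foot,up),st).tolist())
im=[]
for n in ("top","scene"):
    s=vision.snapshot(n); np.save(f"pics/{n}3.npy",s,allow_pickle=True); im.append(s["img"])
a=crop(im[0],200,180,120,120,3);b=crop(im[1],210,120,120,120,3)
cv2.imwrite("pics/f.png",np.hstack([a,b]))
```

```text
[ 30.18 -37.16 139.09 -18.39  47.08 -57.29] [-0.4 -0.1 -1.5  0.8  0.6 -0.7] [ 179.98410622   34.84713815 -173.69024913] [433.24163744 219.59197929 156.23955115] 53.40674980706068
150 [-1.9, -1.1, -0.8, 0.0, -0.003, 0.001]
52 [54.0, 5.1, -81.1, 0.0, -0.003, 0.001]
```

View pics/f.png

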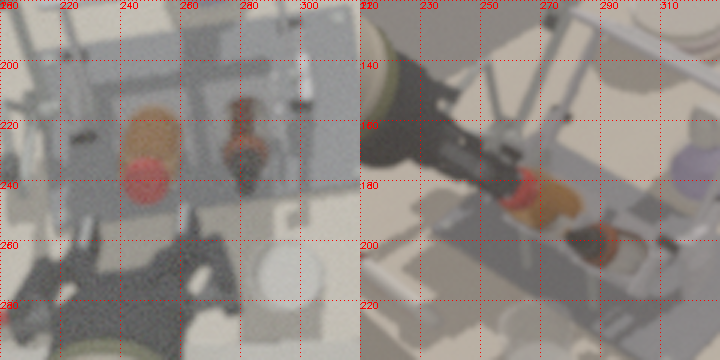

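In the top view the open fingers (about columns 230 and 262) straddle the extended bottle axis (cap at (249,240)), so it is well centred. Sliding down along the bottle axis.

Emit:
step_arm:
  targets:
    - [[7,0.6,-11,0,0,0],[15,1.3,-22,0,0,0],[23,2,-34,0,0,0],[31,2.8,-46,0,0,0],[39,3.6,-58,0,0,0],[45,4.2,-67,0,0,0],[50,4.8,-75,0,0,0],[54,5.1,-81,0,0,0],[54,5.1,-81,0,0,0],[54,5.1,-81,0,0,0]]

```text
time: 9.12
tool_pos: [486.8, 223.8, 72.8]
tcp_rot: [-179.9, 34.7, -173.7]
ft_force: [0.4, -0.9, -0.5]
finger_gap: 53.1
grip_force: 0.0
```

Emit:
step_arm:
  targets:
    - [[0,0,0,0,0,0],[0,0,0,0,0,0],[0,0,0,0,0,0],[0,0,0,0,0,0],[0,0,0,0,0,0],[0,0,0,0,0,0]]
  fingers: 1
  newtons: 35

```text
time: 9.62
tool_pos: [486.4, 224.2, 73.2]
tcp_rot: [-180.0, 34.9, -173.6]
ft_force: [0.2, 0.4, 6.0]
finger_gap: 42.4
grip_force: 35.4
```

Emit:
step_arm:
  targets:
    - [[-3,-0.3,4,0,0,0],[-8,-0.9,12,0,0,0],[-14,-1.6,20,0,0,0],[-21,-2.4,30,0,0,0],[-28,-3.2,40,0,0,0],[-35,-4,50,0,0,0],[-42,-4.8,60,0,0,0],[-49,-5.6,70,0,0,0],[-49,-5.6,80,0,0,0],[-45,-5.6,95,0,0,0],[-40,-5.6,110,0,0,0],[-35,-5.6,125,0,0,0]]

```text
time: 10.62
tool_pos: [449.9, 217.7, 196.6]
tcp_rot: [-179.9, 34.6, -173.6]
ft_force: [0.1, -0.1, -1.3]
finger_gap: 42.4
grip_force: 38.0
```

Run:
```python
from h import *
from bench import r,vision
st=r.sense(); print(st["joint_pos"].round(2),st["finger_gap"],st["grip_force"],st["ft_force"])
print(rel(*bottlepose([0,0,0],0,0),st)[3:])
print(np.array([646,-191,59+52+3])-st["tool_pos"],st["tool_pos"])
EOF=0
for n in ("scene",):
    s=vision.snapshot(n); cv2.imwrite("pics/g.png",crop(s["img"],180,80,160,140,4))
```

```text
[ 28.39 -36.85 134.51 -16.07  50.85 -61.3 ] 42.35772395348215 37.95187035575509 [ 0.14808829 -0.06484605 -1.26996663]
[-0.065  0.601  0.001]
[ 196.08440441 -408.70447381  -82.60324188] [449.91559559 217.70447381 196.60324188]
```

View pics/g.png

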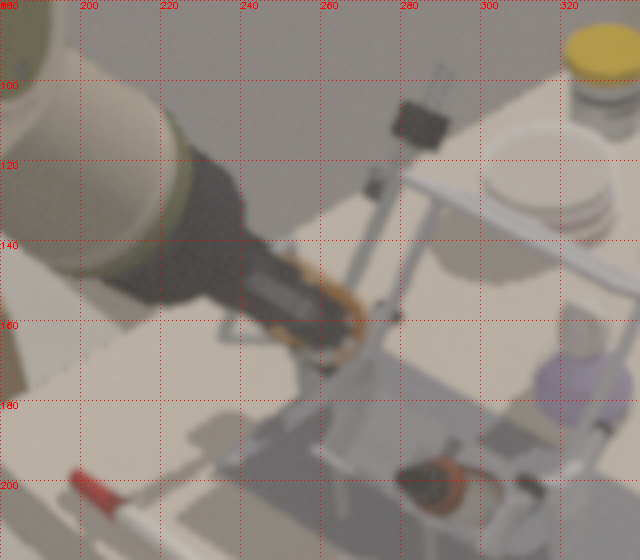

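The bottle is out of the cradle and held at (262,155), the dropper bottle is still in place at (290,202), and the guard is open. Turning it upright and carrying it across.

Emit:
step_arm:
  targets:
    - [[0,0,10,-0.007,0.06,0],[0,0,20,-0.014,0.13,0],[0,-5,30,-0.021,0.19,0],[0,-15,40,-0.029,0.26,0],[0,-30,50,-0.036,0.33,0],[0,-50,58,-0.043,0.4,0],[0,-75,65,-0.05,0.46,0],[5,-100,68,-0.057,0.53,0],[10,-125,70,-0.065,0.601,0.001],[15,-150,70,-0.065,0.601,0.001],[25,-180,70,-0.065,0.601,0.001],[35,-210,70,-0.065,0.601,0.001]]

```text
time: 11.67
tool_pos: [485.2, 6.5, 265.3]
tcp_rot: [180.0, -0.0, -173.6]
ft_force: [0.6, 0.7, -1.6]
finger_gap: 42.4
grip_force: 37.9
```

Emit:
step_arm:
  targets:
    - [[15,-28,0,0,0,0],[30,-56,0,0,0,0],[46,-84,0,0,0,0],[64,-112,0,0,0,0],[84,-140,0,0,0,0],[104,-165,0,0,0,0],[122,-182,0,0,0,0],[140,-192,0,0,0,0],[152,-197,0,0,0,0],[160,-199,-10,0,0,0],[161,-199,-20,0,0,0],[161,-199,-30,0,0,0]]

```text
time: 12.67
tool_pos: [645.9, -191.1, 234.1]
tcp_rot: [179.9, -0.0, -173.6]
ft_force: [-0.3, -0.5, -1.2]
finger_gap: 42.5
grip_force: 37.9
```

Run:
```python
from h import *
from bench import r,vision
st=r.sense(); print(st["joint_pos"].round(2),st["qd"].round(1),st["finger_gap"],st["grip_force"],st["tcp_rot"])
print(np.array([646,-191,59+52+3])-st["tool_pos"],st["tool_pos"])
im=[]
for n in ("top","scene"):
    s=vision.snapshot(n); im.append(s["img"])
cv2.imwrite("pics/i.png",np.hstack([crop(im[0],370,100,130,140,3),crop(im[1],370,160,130,140,3)]))
```

```text
[-2.0870e+01  1.9370e+01  7.3520e+01  5.0000e-02  8.7190e+01 -1.1725e+02] [  0.2   1.7  11.   -0.1 -11.9  -0.1] 42.453265387439394 37.94966318284889 [ 1.79918789e+02 -3.83973733e-02 -1.73618016e+02]
[ 1.20941640e-01  7.87882574e-02 -1.20135081e+02] [ 645.87905836 -191.07878826  234.13508133]
```

View pics/i.png

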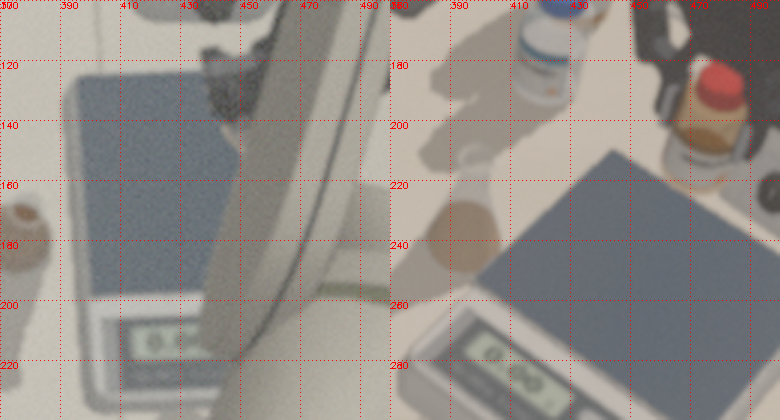

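The bottle hangs upright above the pan, with its foot near (475,222) in the scene view and nothing in the way. Lowering it, with the last part slow and watching the force.

Emit:
step_arm:
  targets:
    - [[0,0,-15,0,0,0],[0,0,-30,0,0,0],[0,0,-45,0,0,0],[0,0,-60,0,0,0],[0,0,-73,0,0,0],[0,0,-84,0,0,0],[0,0,-93,0,0,0],[0,0,-100,0,0,0],[0,0,-105,0,0,0],[0,0,-108,0,0,0],[0,0,-108,0,0,0],[0,0,-108,0,0,0]]

```text
time: 13.77
tool_pos: [646.4, -191.3, 128.7]
tcp_rot: [180.0, 0.1, -173.6]
ft_force: [0.2, -0.3, -0.9]
finger_gap: 42.8
grip_force: 37.9
```

Emit:
step_arm:
  targets:
    - [[0,0,-2,0,0,0],[0,0,-4,0,0,0],[0,0,-5,0,0,0],[0,0,-5,0,0,0],[0,0,-5,0,0,0]]

```text
time: 14.18
tool_pos: [646.1, -191.1, 123.2]
tcp_rot: [180.0, 0.0, -173.6]
ft_force: [1.1, 0.4, -1.7]
finger_gap: 42.5
grip_force: 37.9
```

Emit:
step_arm:
  targets:
    - [[0,0,-1,0,0,0],[0,0,-2,0,0,0],[0,0,-3,0,0,0],[0,0,-3,0,0,0],[0,0,-3,0,0,0]]

```text
time: 14.6
tool_pos: [646.0, -191.1, 120.1]
tcp_rot: [180.0, 0.0, -173.6]
ft_force: [0.2, -0.8, -1.3]
finger_gap: 42.6
grip_force: 37.9
```

Emit:
step_arm:
  targets:
    - [[0,0,-1,0,0,0],[0,0,-2,0,0,0],[0,0,-3,0,0,0],[0,0,-3,0,0,0],[0,0,-3,0,0,0]]

```text
time: 15.02
tool_pos: [646.3, -191.2, 117.7]
tcp_rot: [180.0, 0.1, -173.6]
ft_force: [-0.7, 0.5, 2.4]
finger_gap: 42.6
grip_force: 38.3
```

Emit:
step_arm:
  targets:
    - [[0,0,-1,0,0,0],[0,0,-2,0,0,0],[0,0,-2.5,0,0,0],[0,0,-2.5,0,0,0],[0,0,-2.5,0,0,0]]

```text
time: 15.43
tool_pos: [646.9, -191.1, 117.5]
tcp_rot: [-180.0, 0.2, -173.6]
ft_force: [-5.9, 2.8, 15.3]
finger_gap: 42.7
grip_force: 39.6
```

Emit:
step_arm:
  targets:
    - [[0,0,1.2,0,0,0],[0,0,2.2,0,0,0],[0,0,2.2,0,0,0],[0,0,2.2,0,0,0]]

```text
time: 15.77
tool_pos: [646.5, -191.2, 117.6]
tcp_rot: [180.0, 0.1, -173.6]
ft_force: [-0.5, 1.7, 6.2]
finger_gap: 42.3
grip_force: 38.7
```

Emit:
step_arm:
  targets:
    - [[0,0,0,0,0,0],[0,0,0,0,0,0],[0,0,0,0,0,0],[0,0,0,0,0,0],[0,0,0,0,0,0],[0,0,0,0,0,0]]
  fingers: -0.8

```text
time: 16.27
tool_pos: [646.0, -191.2, 116.7]
tcp_rot: [180.0, 0.0, -173.6]
ft_force: [-0.7, 0.2, -0.5]
finger_gap: 77.0
grip_force: 0.0
```

Emit:
step_arm:
  targets:
    - [[0,0,8,0,0,0],[0,0,20,0,0,0],[0,0,40,0,0,0],[0,0,60,0,0,0],[0,0,85,0,0,0],[0,0,110,0,0,0],[-20,0,140,0,0,0],[-50,0,160,0,0,0],[-90,0,170,0,0,0],[-130,0,180,0,0,0],[-170,0,180,0,0,0],[-170,0,180,0,0,0]]

```text
time: 17.27
tool_pos: [470.4, -190.6, 298.1]
tcp_rot: [180.0, -0.0, -173.7]
ft_force: [-0.1, 0.5, -1.9]
finger_gap: 77.0
grip_force: 0.0
```

Run:
```python
from h import *
from bench import r,vision
st=r.sense(); print(st["time"],st["tool_pos"],st["finger_gap"])
s=vision.snapshot("scene"); cv2.imwrite("pics/j.png",cv2.resize(s["img"][80:320,210:530],None,fx=2.5,fy=2.5))
```

```text
17.2667 [ 470.39006447 -190.58481799  298.0953034 ] 76.99186724467185
```

View pics/j.png

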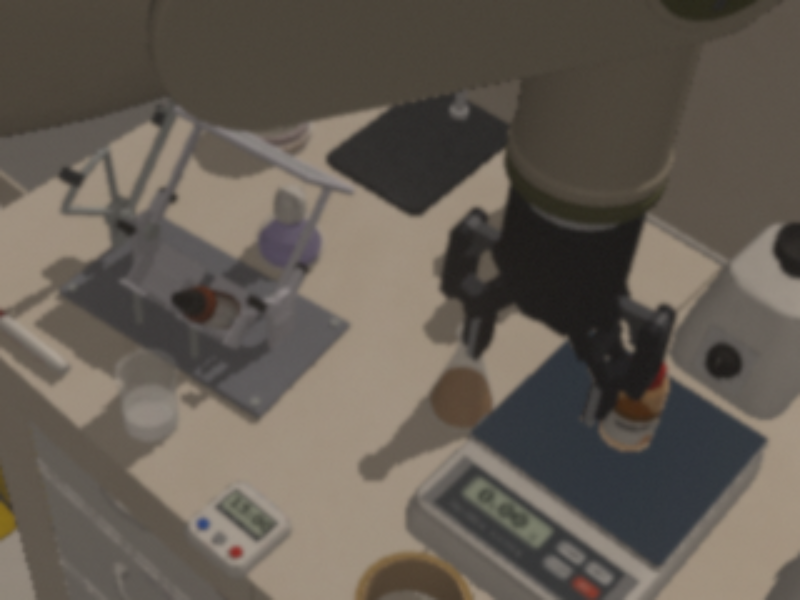

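The bottle stands upright in the middle of the pan, its foot near (630,435) in the crop. The guard is open, the dropper bottle is in its cradle at (200,300), the visible bystanders are in place, and the arm is clear.

```bash
python3 -c "
from bench import r
print(r.hand_in())"
```

```text
the job is handed in; nothing more can be done
None
```

The job is handed in at about 17 s of the 53 s allowed. The guard stays fully open, the plain bottle stands upright and released in the middle of the pan, the dropper bottle is still in its cradle, and no bystander looked moved in the last picture; the hand-in returned no verdict.

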